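Couple and draw a spring-return position transducer to its test point

TASK

Set up the position sensor on the calibration bench: slide the carriage home so its fork closes over the rod's eye, and drop the slim coupling pin (the smaller head; leave the thick one in the stand) fully down through both. Then take the carriage by its upright grip and draw the rod out against its spring until the pointer lines up with the brass rider on the scale, without running past it. Finish while still holding the grip there, steady on the mark, so the reading can be taken.

Things in the scene. Friction and masses are not known exactly. Their poses are not given: they have to be found in the camera images.
- calibrator: Calibration bench, fixed: grey plate 104 mm wide (x), y -190 to +155 mm, 12 mm thick. Origin on the workbench straight below the coupling point (fork over rod eye), z up. At +y a sensor, axis 50 mm high, in clamp blocks (68 mm high, from y +71 mm on), readout beside it at +x. At -y a rail with the carriage; white scale on the -x side, lines 5 mm apart. Draw direction, out of the sensor: -y.
- carriage (a joint): How far the draw carriage stands out from home along the bench's -y, in m: 0 = home at its stop, where fork holes and resting rod eye line up; limit 0.095. Uncoupled it slides easily (1.2 N friction) and stays where left; it starts parked 0.015 to 0.030 out. Dark block 48 mm wide, 72 mm long, top 42 mm high.
- grip (a point): Middle of the carriage's upright grip, a black round knob 25 mm in diameter and 40 mm tall (78 to 118 mm above the workbench) on a post; 100 mm above the workbench, 78 mm from the fork hole toward the bench's -y. Moves with the carriage. Pinch it from above, fingers closing along the bench's x.
- fork_hole (a point): Centre of the mouth of the hole in the fork's upper plate, 65 mm above the workbench; moves with the carriage. Fork: two aluminium plates 30 mm wide, 8 mm thick (57 to 65 and 31 to 39 mm high), each with an upright through hole 11 mm in diameter (2 mm chamfer). The rod's eye goes between them.
- rod_eye (a point): Centre of the top of the eye at the end of the sensor's rod: a flat steel lug 26 x 24 x 8 mm with an upright through hole 11 mm in diameter, its top 54 mm above the workbench. With the rod at rest it lies at the coupling point.
- rod (a joint): How far the sensor's rod is drawn out, in m: 0 = at rest, limit 0.095. A spring pulls it back: 4 N at rest, 90 N/m, so 8 to 11 N at the test mark. Coupled, the rod may trail the carriage by about 2 mm (play of the pin).
- pointer (a point): Tip of the steel pointer plate on the carriage, on its fine line, 29 mm above the workbench, over the scale. It travels with the carriage.
- test_mark: Brass test-point rider, 12 mm wide, clamped on the outer edge of the scale, a fine line across its top; fixed. Origin at its foot on the bench plate, at the line; axes as the bench. The carriage is on the mark when the pointer's y in this frame is 0 (positive = still on the home side); that is at a carriage value between 0.040 and 0.070.
- pin_stand: Low wooden block 52 x 120 x 40 mm, fixed, with two parking holes 16 mm in diameter 68 mm apart (at its y = -34 and +34 mm), each holding a pin. Origin at the centre of its underside.
- slim_pin: Steel coupling pin, loose, 60 g, upright in either parking hole: shank 9 mm in diameter, 34 mm long, tapered tip; above it a round head 22 mm in diameter, 28 mm tall, its underside a shoulder that rests on the stand (40 mm high) or, coupled, on the fork (65 mm). Origin at the tip of the shank, z up; middle of the head 48 mm above it.
- thick_pin: Steel pin of another size, loose, in the other parking hole: shank 14 mm (too thick for the fork), head 32 mm in diameter and 28 mm tall. Origin at the tip of the shank.

How it is judged:
By the outcome, as a careful person would: the job done as asked, in the order asked, and still so for the second after the job is handed in, while the arm keeps its last pose, push and grip.
It also fails if it takes over 66 s, if anything falls off the work surface, if the arm or the gripper's body presses on something with over 40 N, if the wrist force passes 120 N, or if a joint passes its speed limit or range.

ROBOT

A 6-joint arm with a two-finger parallel gripper is mounted at the origin on a cart in front of the work surface, level with it; the furniture and walls round the work are solid. World frame = base frame: x ahead of the robot, y to its left, z up, the work surface at z = 0. Lengths are in m, angles in rad, forces in N, time in s.
With the tool pointing down it reaches from about 0.275 to 0.85 m from the base axis. Payload 5.2 kg.
Tool frame: the origin (TCP) lies at the very end of the fingers, on their centre line; the grasp point (between the pads) lies 19 mm behind it (tcp_to_grasp is the distance from the TCP to the grasp point, in m); z points along the fingers, y is the line along which they close (so a half turn about z gives the same grasp; the last joint's range is limited). The gripper opens to 85 mm and grips with 20 to 120 N. Pads are 22 mm wide; open, the fingers measure 114 mm over their backs; the gripper's body (76 mm by 85 mm) begins 54 mm behind the grasp point. The pads swing forward as they close: fully open they stand 13 mm farther back than shut.
Start: joints at [0.984, 0.259, 1.535, -0, 1.348, -0.203], TCP at [0.206, 0.51, 0.231] pointing down, gripper open.
Joint ranges: [-3.14, 3.14], [-0.91, 2.08], [0.19, 2.58], [-1.22, 4.36], [0.22, 2.71], [-3.12, 3.12]. Speed limits (rad/s): [2.57, 2.57, 3.14, 3.14, 3.14, 3.14].

INTERFACE

Orientations are given as a 3x3 rotation matrix whose columns are the frame's x, y, z axes.
In Python, from bench import * gives the robot as it stands. The module is installed in compiled form; this text tells all that it offers.
- The arm moves only by the tool jog_arm, never from a script. Its argument "deltas" is a list of rows, each a list of 5 numbers: the shift along the tool's x, y, z as a fraction of full scale, then the turn about the tool's z as a fraction of full scale, then the opening, from 0 (shut) to 1 (fully open). A call has 1 to 10 rows; each row shifts and turns the commanded pose from where the row before left it, along the tool's axes as they then stand; what a row does not reach is not made up. Full scale, the value 1, is 0.3 m for a shift and 1.5 rad for a turn. A row lasts 1/8 s, in which the tool goes at most 62.5 mm and 10.7 degrees, less where a joint would pass 70% of its speed; a pose out of reach is approached as far as the arm can. A call with a number of a shift or a turn outside -1 to 1 is refused whole. A call with a gripper value outside its range is refused whole. The fingers move at their own pace and stop on an object; "force" is the grip in N (left out, the last holds). Time passes only in rows, so rows that do not move let the fingers close. It gives the time, the measured TCP pose, the force, the opening and the grip force at its end, in the units of the state.
- read_state(): the state, without advancing time (a new reading comes with each control period).
- snapshot(name): name is "scene" or "top"; returns a dict with "img" (420x560x3 uint8, red, green, blue), "K" (3x3 intrinsics, pixels), "k1" (the pictures are not rectified: a ray, as slopes to the right and down, at radius r is drawn at 1 + k1 r^2 times it, then the intrinsics apply), "rvec" (rotation vector, rad) and "tvec" (3), from world to camera coordinates, as OpenCV has them. Camera axes: x right, y down, z forward; pixel columns grow to the right and rows downward; lengths in m; the calibration is good to about 2 mm. A picture is of the moment at which its call begins. There is no depth.
- close_job(): hands the job in; it is judged then, once.
Trained networks look in the newest picture that a camera, given by its name, has taken for a name from the list of things; names that differ only in an ending like _2 or _b are one class to them, and where a whole thing is asked for, a point or a joint stands for the part that bears it (a point fixed in the world has none). Each returns a list of dicts, best first, with "p" (0 to 1); they miss things now and then, are a little off and sometimes report something else, mostly with a low value. They report only what shows in the picture. A call takes as long as a camera call.
- boxes_of(camera, label): "at" ([column, row] in pixels, amid what is visible of it).
The state is a dict: "clock": time; "qpos": joint angles; "dq": joint speeds; "tau": joint torques, N m; "tool_pos": TCP position; "tcp_rot": TCP orientation; "ft_force": force on the tool from outside, world axes, zero at the start; "moment": the same for the moment, N m; "width": opening from 0.0 (shut) to 1.0 (fully open); "grip_force": force on a finger pad.
Only numpy, scipy, OpenCV 4.12 (cv2) and the standard library are available. Lean on these libraries where they do the work, as an engineer would, in place of code of your own. Each camera call takes 0.05 s, during which the arm holds its last target. There are 200 camera calls.

## Working session

There is one attempt and no reset: what is moved stays moved. The work goes in short steps, Python scripts to look and compute and a tool call to move; the robot and the scene stay as the last step left them, time stands still between calls to the robot, and variables do not carry over. Pictures are saved under pics/ and viewed, at most 10 in all, crops included, and the job is handed in when it is done.

Besides the shell and the picture viewer there is one more tool, called after ">>>" by a JSON object that holds its "name" and its "arguments", one argument or row to a line. jog_arm: Moves the arm, as the interface text tells. Shift numbers are shares of 0.3 m and turn numbers shares of 1.5 rad, none past 1 either way. Its arguments: {"type":"object","properties":{"deltas":{"type":"array","items":{"type":"array","items":{"type":"number","minimum":-1,"maximum":1}}},"force":{"type":"number"}},"required":["deltas"]}

```bash
mkdir -p pics
cat > h.py <<'E'
from bench import *
import numpy as np, cv2
def ray(s,px):
    K=np.array(s["K"]);x=(px[0]-K[0,2])/K[0,0];y=(px[1]-K[1,2])/K[1,1]
    d=np.array([x,y]);u=d.copy()
    for _ in range(20): u=d/(1+s["k1"]*(u@u))
    R=cv2.Rodrigues(np.array(s["rvec"],float))[0];t=np.array(s["tvec"],float).ravel()
    return -R.T@t, R.T@np.array([u[0],u[1],1])
def at_z(s,px,z):
    c,d=ray(s,px); return c+d*(z-c[2])/d[2]
def tri(s1,p1,s2,p2):
    c1,d1=ray(s1,p1);c2,d2=ray(s2,p2)
    a=np.linalg.lstsq(np.c_[d1,-d2],c2-c1,rcond=None)[0]
    q1=c1+a[0]*d1;q2=c2+a[1]*d2
    return (q1+q2)/2,np.linalg.norm(q1-q2)
def proj(s,P):
    dist=np.array([s["k1"],0,0,0.]);return cv2.projectPoints(np.array(P,float).reshape(-1,1,3),np.array(s["rvec"],float),np.array(s["tvec"],float),np.array(s["K"]),dist)[0].reshape(-1,2)
def save(s,n): cv2.imwrite("pics/"+n,s["img"][:,:,::-1])
E
python3 - <<'E'
from h import *
import pickle
np.set_printoptions(precision=4,suppress=True)
S={c:snapshot(c) for c in("scene","top")}
pickle.dump(S,open("s0.pkl","wb"))
for c in S: save(S[c],c+"0.png"); print(c,ray(S[c],(280,210)),S[c]["k1"],S[c]["K"][0][0])
for l in["calibrator","carriage","grip","fork_hole","rod_eye","pointer","test_mark","pin_stand","slim_pin","thick_pin"]:
    b={c:boxes_of(c,l)[:2] for c in S}
    print(l,b)
    if b["scene"] and b["top"]: print("  ",tri(S["scene"],b["scene"][0]["at"],S["top"],b["top"][0]["at"]))
st=read_state();print(st["clock"],st["tool_pos"],st["tcp_rot"],st["width"])
E
```

```text
scene (array([ 0.1407, -0.6996,  0.7567]), array([ 0.3358,  0.7044, -0.6254])) -0.06784637006266164 426.9169702056878
top (array([0.2798, 0.0454, 1.1925]), array([ 0.1747,  0.0239, -0.9846])) -0.09580749931965417 490.09193245664886
calibrator {'scene': [{'at': [241.7, 177.4], 'p': 0.61}], 'top': [{'at': [171.7, 202.5], 'p': 0.94}]}
   (array([0.5072, 0.3446, 0.0052]), np.float64(0.0014404368064067628))
carriage {'scene': [{'at': [244.8, 181.5], 'p': 0.89}], 'top': [{'at': [192.9, 204.5], 'p': 0.98}, {'at': [169.8, 199.6], 'p': 0.58}]}
   (array([0.4966, 0.286 , 0.03  ]), np.float64(0.003630271483061528))
grip {'scene': [{'at': [244.3, 180.7], 'p': 0.8}], 'top': [{'at': [195.8, 204.6], 'p': 0.88}, {'at': [425.5, 220.4], 'p': 0.34}]}
   (array([0.4934, 0.2772, 0.0397]), np.float64(0.006119841729740765))
fork_hole {'scene': [{'at': [246.0, 180.6], 'p': 0.9}], 'top': [{'at': [193.5, 203.9], 'p': 0.83}]}
   (array([0.4985, 0.2836, 0.0339]), np.float64(0.0013646847224090932))
rod_eye {'scene': [], 'top': [{'at': [158.4, 196.5], 'p': 0.61}]}
pointer {'scene': [{'at': [243.6, 178.1], 'p': 0.83}], 'top': [{'at': [192.5, 204.1], 'p': 0.86}]}
   (array([0.494 , 0.2843, 0.0443]), np.float64(0.0055775355952133844))
test_mark {'scene': [], 'top': [{'at': [200.6, 231.4], 'p': 0.58}]}
pin_stand {'scene': [{'at': [245.1, 179.8], 'p': 0.67}, {'at': [317.6, 326.0], 'p': 0.63}], 'top': [{'at': [410.6, 224.7], 'p': 0.87}]}
   (array([ 0.3716, -0.1515,  0.3571]), np.float64(0.06440969841184396))
slim_pin {'scene': [{'at': [332.8, 324.0], 'p': 0.5}], 'top': []}
thick_pin {'scene': [{'at': [310.6, 297.4], 'p': 0.53}], 'top': [{'at': [399.3, 222.4], 'p': 0.58}]}
   (array([ 0.4501, -0.2053,  0.0595]), np.float64(0.005637083105676564))
1.1 [0.2059 0.51   0.2313] [[-0.9273  0.3744 -0.    ]
 [ 0.3744  0.9273  0.    ]
 [ 0.0001  0.     -1.    ]] 1.0006921969295877
```

Run:
```python
import pickle,cv2
S=pickle.load(open("s0.pkl","rb"))
t=S["top"]["img"][:,:,::-1]
cv2.imwrite("pics/a.png",cv2.resize(t[130:280,60:260],None,fx=4,fy=4,interpolation=cv2.INTER_CUBIC))
s=S["scene"]["img"][:,:,::-1]
cv2.imwrite("pics/b.png",cv2.resize(s[100:250,150:350],None,fx=4,fy=4,interpolation=cv2.INTER_CUBIC))
a=cv2.resize(t[175:275,350:480],None,fx=3,fy=3,interpolation=cv2.INTER_CUBIC)
b=cv2.resize(s[260:360,260:390],None,fx=3,fy=3,interpolation=cv2.INTER_CUBIC)
cv2.imwrite("pics/c.png",cv2.hconcat([a,b]))
```

```text
(no output)
```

View pics/a.png

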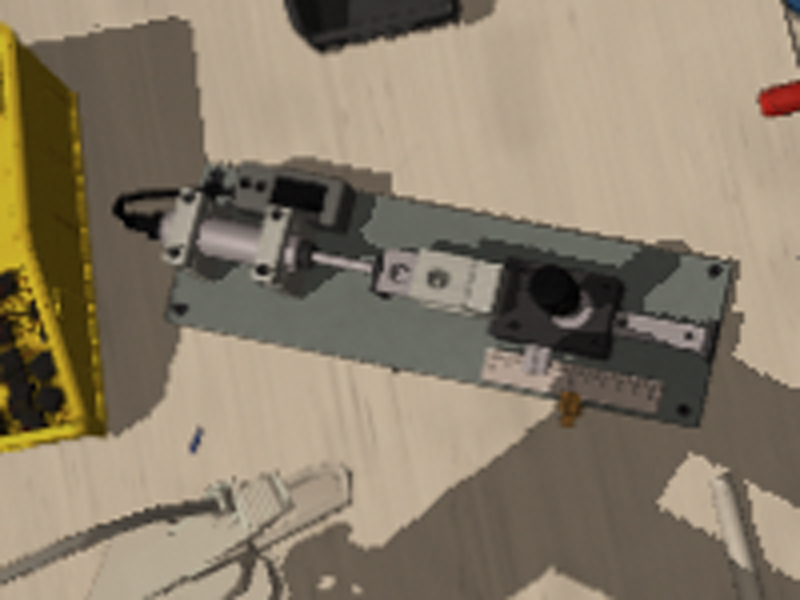

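View pics/b.png

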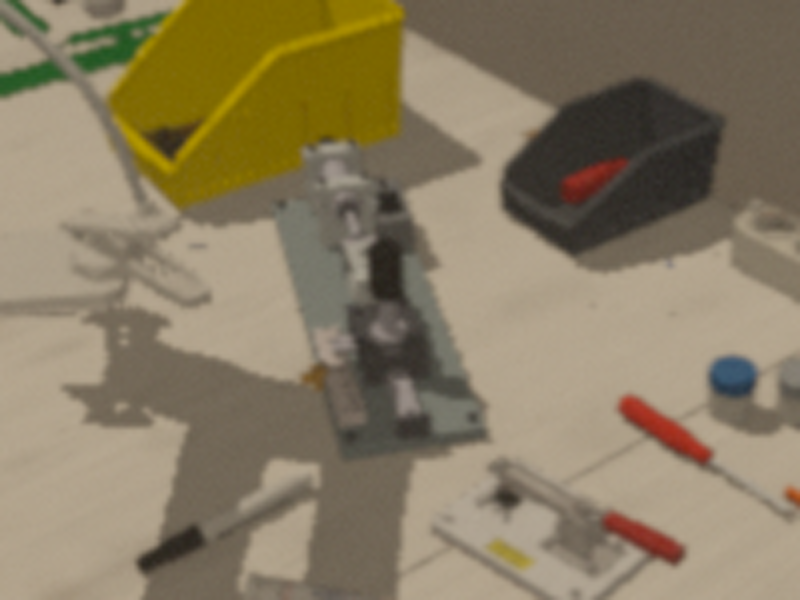

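View pics/c.png

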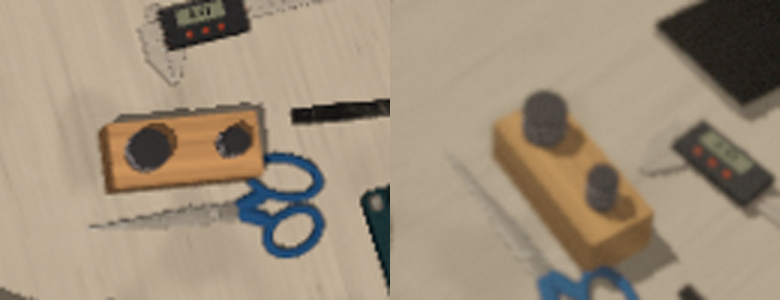

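The top view shows the bench with its -y end to the right: fork hole at crop (437,278), eye (400,272), knob about (552,288) and brass rider (570,397). The slim pin is the right-hand one in the stand, at crop (235,138).

```bash
cat > fit.py <<'E'
from h import *
import pickle
from scipy.optimize import least_squares
np.set_printoptions(precision=4,suppress=True)
S=pickle.load(open("s0.pkl","rb"));t=S["top"];s=S["scene"]
A=lambda x,y:np.array([x/4+60-.4,y/4+130-.4])
B=lambda x,y:np.array([x/4+150-.4,y/4+100-.4])
# bench-frame point (carriage c subtracts from y), pixel
C=[((-.052,.155,.012),A(167,321),0),((.052,-.19,.012),A(737,260),0),((-.052,-.19,.012),A(700,427),0),
 ((0,0,.065),A(437,279),1),((0,0,.054),A(400,272),0),((0,-.078,.118),A(548,284),1)]
D=[((-.052,.155,.012),B(277,203),0),((.052,-.19,.012),B(487,437),0),((-.052,-.19,.012),B(342,459),0)]
def W(p,P,m):
    q=np.array(P)-np.array([0,p[3]*m,0]);c,n=np.cos(p[2]),np.sin(p[2])
    return np.array([p[0]+c*q[0]-n*q[1],p[1]+n*q[0]+c*q[1],q[2]])
def res(p,sep=False):
    r=[proj(t,W(p,P,m))[0]-x for P,x,m in C]+[.7*(proj(s,W(p,P,m))[0]-x) for P,x,m in D]
    return np.array(r).ravel()
if __name__=="__main__":
    f=least_squares(res,[.5,.34,-.17,.02],x_scale=[.01,.01,.1,.01]);print(f.x);print(f.fun.reshape(-1,2))
    p=f.x;pickle.dump(p,open("p.pkl","wb"))
    cc,n=np.cos(p[2]),np.sin(p[2])
    def inb(w): d=w[:2]-p[:2];return np.array([cc*d[0]+n*d[1],-n*d[0]+cc*d[1]])
    print("rider top/foot",inb(at_z(t,A(570,397),.025)),inb(at_z(t,A(572,388),.012)),"pointer",inb(at_z(t,A(533,372),.029)))
    T=lambda x,y:(x/3+350-.4,y/3+175-.4); U=lambda x,y:((x-390)/3+260-.4,y/3+260-.4)
    print("slim",tri(t,T(235,139),s,U(603,187)),at_z(t,T(237,137),.066),at_z(s,U(603,187),.054))
    print("thick",tri(t,T(151,147),s,U(545,118)),at_z(t,T(151,147),.068),at_z(s,U(545,118),.054))
    # stand corners top z=.04
    for q in[(262,105),(265,176),(110,192),(102,128)]: print(at_z(t,T(*q),.04))
    v=cv2.resize(t["img"][130:280,60:260,::-1],None,fx=4,fy=4,interpolation=cv2.INTER_CUBIC)
    def pt(P,m,col):
        q=(proj(t,W(p,P,m))[0]-[60,130]+.5)*4
        cv2.circle(v,tuple(int(i) for i in q),3,col,1)
    for P,x,m in C: pt(P,m,(0,0,255))
    a=np.linspace(0,6.28,16)
    for k in a:
        pt((.0125*np.cos(k),-.078+.0125*np.sin(k),.118),1,(255,0,255))
        pt((.0055*np.cos(k),.0055*np.sin(k),.065),1,(0,255,0))
    for X in(-.024,.024):
        pt((X,-.078+.036,.042),1,(255,255,0));pt((X,-.078-.036,.042),1,(255,255,0))
    pt((.052,.155,.012),0,(0,0,255))
    cv2.imwrite("pics/d.png",v)
E
python3 fit.py
```

```text
[ 0.5099  0.3599 -0.1871  0.0241]
[[-0.3386 -0.2993]
 [ 0.0301  0.6879]
 [ 0.3562  0.0883]
 [ 0.1988 -0.5993]
 [ 0.9666  0.1795]
 [-0.0741 -0.0143]
 [-1.1079  0.0575]
 [ 0.1032 -1.6122]
 [-0.0351 -1.3094]]
rider top/foot [-0.0508 -0.1096] [-0.0438 -0.1069] pointer [-0.0407 -0.0849]
slim (array([ 0.456 , -0.2746,  0.0557]), np.float64(0.0023798152018087867)) [ 0.4571 -0.2738  0.066 ] [ 0.4555 -0.2734  0.054 ]
thick (array([ 0.4489, -0.2077,  0.0572]), np.float64(0.0028420180678511062)) [ 0.4487 -0.2057  0.068 ] [ 0.4489 -0.2052  0.054 ]
[ 0.4871 -0.3026  0.04  ]
[ 0.43   -0.3021  0.04  ]
[ 0.417  -0.1783  0.04  ]
[ 0.468  -0.1735  0.04  ]
```

View pics/d.png

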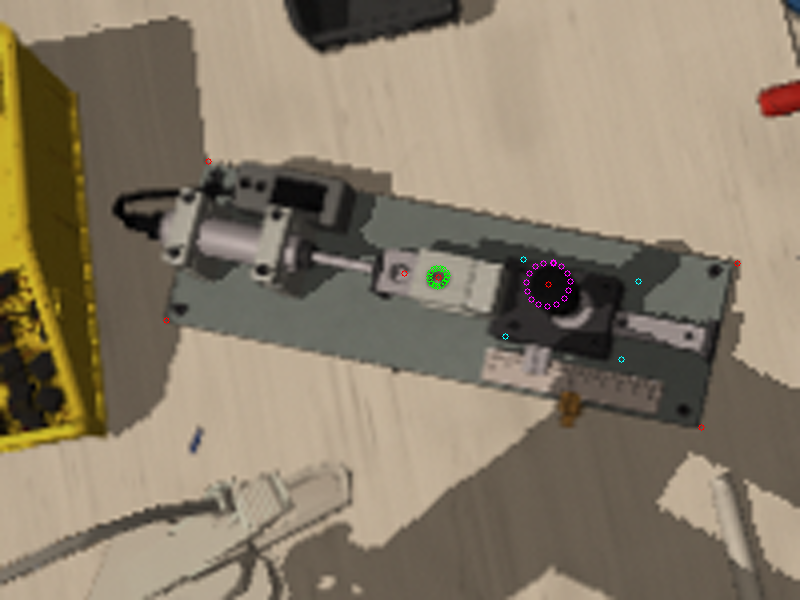

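The fit overlays well: bench at (0.510, 0.360), yaw -0.187, carriage about 24 mm out. I'll first pinch the knob along bench y, which gives exact centring along the draw axis, and slide it home.

```bash
cat > plan.py <<'E'
from h import *
import math,sys
def plan(wps,step=.045,g=1.0,st=None):
    """wps: (x,y,z,yaw of tool y axis, world deg)"""
    st=st or read_state();R=np.array(st["tcp_rot"]);p=np.array(st["tool_pos"])
    a=math.degrees(math.atan2(R[1,1],R[0,1]))
    for x,y,z,b in wps:
        d=np.array([x,y,z])-p;t=-((b-a+180)%360-180)  # + about tool z (down)
        n=max(1,math.ceil(max(np.linalg.norm(d)/step,abs(t)/9.5)));rows=[]
        for i in range(n):
            aa=math.radians(a-t*i/n);Y=np.array([math.cos(aa),math.sin(aa),0]);Z=np.array([0,0,-1.]);X=np.cross(Y,Z)
            v=d/n; rows.append([round(float(v@X)/.3,3),round(float(v@Y)/.3,3),round(float(v@Z)/.3,3),round(math.radians(t/n)/1.5,4),g])
        print(n,rows);p=np.array([x,y,z]);a=b
def show():
    s=read_state();R=np.array(s["tcp_rot"]);np.set_printoptions(precision=4,suppress=True)
    print(s["clock"],np.array(s["tool_pos"]),math.degrees(math.atan2(R[1,1],R[0,1])),"F",np.array(s["ft_force"]),s["width"],s["grip_force"],"q6",s["qpos"][5])
E
python3 -c "
from plan import *
plan([(.4909,.2596,.200,79.3),(.4909,.2596,.083,79.3)],step=.05)"
```

```text
8 [[-0.149, -0.052, 0.013, -0.0164, 1.0], [-0.148, -0.056, 0.013, -0.0164, 1.0], [-0.146, -0.06, 0.013, -0.0164, 1.0], [-0.145, -0.063, 0.013, -0.0164, 1.0], [-0.143, -0.067, 0.013, -0.0164, 1.0], [-0.142, -0.07, 0.013, -0.0164, 1.0], [-0.14, -0.074, 0.013, -0.0164, 1.0], [-0.138, -0.077, 0.013, -0.0164, 1.0]]
3 [[0.0, 0.0, 0.13, -0.0, 1.0], [0.0, 0.0, 0.13, -0.0, 1.0], [0.0, 0.0, 0.13, -0.0, 1.0]]
```

>>> {"name": "jog_arm", "arguments": {
  "deltas": [
    [-0.149,-0.052,0.013,-0.0164,1],
    [-0.148,-0.056,0.013,-0.0164,1],
    [-0.146,-0.06,0.013,-0.0164,1],
    [-0.145,-0.063,0.013,-0.0164,1],
    [-0.143,-0.067,0.013,-0.0164,1],
    [-0.142,-0.07,0.013,-0.0164,1],
    [-0.14,-0.074,0.013,-0.0164,1],
    [-0.138,-0.077,0.013,-0.0164,1],
    [0,0,0,0,1]
  ],
  "force": 25
}}

```text
clock: 2.22
tool_pos: [0.4931, 0.2571, 0.1996]
tcp_rot: [[-0.982, 0.19, 0.0], [0.19, 0.982, -0.001], [-0.0, -0.001, -1.0]]
ft_force: [-0.0, -0.5, 0.0]
width: 0.995
grip_force: 0.0
```

```bash
python3 -c "
from plan import *
show();plan([(.4909,.2596,.083,79.3)],step=.05)"
```

```text
2.225 [0.4931 0.2571 0.1996] 79.05079647813248 F [-0.0231 -0.5364  0.0389] 0.9951381965623848 0.0 q6 -1.0990097670163557
3 [[0.003, 0.002, 0.13, -0.001, 1.0], [0.003, 0.002, 0.13, -0.001, 1.0], [0.003, 0.002, 0.13, -0.001, 1.0]]
```

>>> {"name": "jog_arm", "arguments": {
  "deltas": [
    [0.003,0.003,0.13,-0.001,1],
    [0.003,0.003,0.13,-0.001,1],
    [0.003,0.003,0.13,-0.001,1],
    [0,0,0,0,0],
    [0,0,0,0,0],
    [0,0,0,0,0],
    [0,0,0,0,0],
    [0,0,0,0,0]
  ],
  "force": 25
}}

```text
clock: 3.22
tool_pos: [0.4899, 0.263, 0.0851]
tcp_rot: [[-0.983, 0.182, 0.003], [0.182, 0.983, 0.001], [-0.003, 0.002, -1.0]]
ft_force: [-1.1, -0.8, 6.1]
width: 0.286
grip_force: 25.5
```

```bash
python3 -c "
from plan import *
show()"
```

```text
3.225 [0.4899 0.263  0.0851] 79.54039224342485 F [-1.0964 -0.7913  6.1317] 0.28561169720702934 25.546350181102753 q6 -1.0961686804360837
```

>>> {"name": "jog_arm", "arguments": {
  "deltas": [
    [0,0.015,0,0,0],
    [0,0.015,0,0,0],
    [0,0.015,0,0,0],
    [0,0.01,0,0,0],
    [0,0.005,0,0,0],
    [0,0,0,0,0]
  ]
}}

```text
clock: 3.98
tool_pos: [0.4932, 0.2808, 0.0851]
tcp_rot: [[-0.983, 0.181, 0.003], [0.181, 0.983, 0.001], [-0.003, 0.002, -1.0]]
ft_force: [0.2, -0.1, 5.8]
width: 0.285
grip_force: 25.5
```

>>> {"name": "jog_arm", "arguments": {
  "deltas": [
    [0,0.005,0,0,0],
    [0,0.005,0,0,0],
    [0,0,0,0,0]
  ]
}}

```text
clock: 4.35
tool_pos: [0.4938, 0.2837, 0.0851]
tcp_rot: [[-0.983, 0.182, 0.003], [0.182, 0.983, 0.001], [-0.003, 0.002, -1.0]]
ft_force: [-0.1, -0.4, 6.7]
width: 0.284
grip_force: 25.5
```

>>> {"name": "jog_arm", "arguments": {
  "deltas": [
    [0,0.005,0,0,0],
    [0,0.005,0,0,0],
    [0,0,0,0,0]
  ]
}}

```text
clock: 4.72
tool_pos: [0.4942, 0.286, 0.0851]
tcp_rot: [[-0.983, 0.181, 0.003], [0.181, 0.983, 0.0], [-0.003, 0.001, -1.0]]
ft_force: [-0.7, -2.9, 7.4]
width: 0.286
grip_force: 25.6
```

>>> {"name": "jog_arm", "arguments": {
  "deltas": [
    [0,0.005,0,0,0],
    [0,0,0,0,0]
  ]
}}

```text
clock: 4.97
tool_pos: [0.4942, 0.286, 0.0851]
tcp_rot: [[-0.983, 0.181, 0.002], [0.181, 0.983, -0.002], [-0.003, -0.002, -1.0]]
ft_force: [-1.9, -8.7, 9.3]
width: 0.283
grip_force: 25.9
```

>>> {"name": "jog_arm", "arguments": {
  "deltas": [
    [0,0.005,0,0,0],
    [0,0,0,0,0]
  ]
}}

```text
clock: 5.22
tool_pos: [0.4942, 0.2861, 0.0851]
tcp_rot: [[-0.983, 0.181, 0.001], [0.181, 0.983, -0.005], [-0.002, -0.004, -1.0]]
ft_force: [-2.6, -14.5, 11.7]
width: 0.285
grip_force: 26.4
```

>>> {"name": "jog_arm", "arguments": {
  "deltas": [
    [0,-0.008,0,0,0.8],
    [0,0,0,0,0.8],
    [0,0,0,0,0.8]
  ]
}}

```text
clock: 5.6
tool_pos: [0.4932, 0.2871, 0.0832]
tcp_rot: [[-0.983, 0.181, 0.0], [0.181, 0.983, 0.0], [-0.0, 0.0, -1.0]]
ft_force: [0.0, 0.5, 0.4]
width: 0.799
grip_force: 0.0
```

>>> {"name": "jog_arm", "arguments": {
  "deltas": [
    [0,0,0,0.105,0.8],
    [0,0,0,0.105,0.8],
    [0,0,0,0.105,0.8],
    [0,0,0,0.105,0.8],
    [0,0,0,0.105,0.8],
    [0,0,0,0.105,0.8],
    [0,0,0,0.105,0.8],
    [0,0,0,0.105,0.8],
    [0,0,0,0.105,0.8],
    [0,0,0,0.105,0.8]
  ]
}}

```text
clock: 6.85
tool_pos: [0.493, 0.2872, 0.0829]
tcp_rot: [[0.19, 0.982, -0.0], [0.982, -0.19, 0.0], [0.0, -0.0, -1.0]]
ft_force: [-0.4, 0.3, -0.3]
width: 0.803
grip_force: 0.0
```

```bash
python3 -c "
from plan import *
show();plan([(.4942,.286,.083,-10.6)])"
```

```text
6.85 [0.493  0.2872 0.0829] -10.97350494425436 F [-0.4124  0.3075 -0.2766] 0.8034168370455689 0.0 q6 0.5232661163211312
1 [[-0.003, 0.005, -0.0, -0.0043, 1.0]]
```

>>> {"name": "jog_arm", "arguments": {
  "deltas": [
    [-0.003,0.004,0,-0.004,0.8],
    [0,0,0,0,0],
    [0,0,0,0,0],
    [0,0,0,0,0],
    [0,0,0,0,0]
  ]
}}

```text
clock: 7.48
tool_pos: [0.4954, 0.2856, 0.0834]
tcp_rot: [[0.179, 0.984, 0.002], [0.984, -0.179, 0.0], [0.0, 0.002, -1.0]]
ft_force: [5.1, -0.8, -1.4]
width: 0.286
grip_force: 27.5
```

```bash
python3 -c "
from plan import *
show()
s=snapshot('top');import pickle;pickle.dump((s,snapshot('scene')),open('home.pkl','wb'))"
```

```text
7.475 [0.4954 0.2856 0.0834] -10.332555115813063 F [ 5.0935 -0.8139 -1.4118] 0.2857373801786926 27.507334649562836 q6 0.5090512841647393
```

>>> {"name": "jog_arm", "arguments": {
  "deltas": [
    [0,0,0,0,0.8],
    [0,0,0,0,0.8],
    [0,0,0,0,0.8]
  ]
}}

```text
clock: 7.95
tool_pos: [0.4937, 0.2858, 0.083]
tcp_rot: [[0.179, 0.984, -0.001], [0.984, -0.179, -0.0], [-0.0, -0.001, -1.0]]
ft_force: [-0.8, 0.1, -0.2]
width: 0.797
grip_force: 0.0
```

```bash
python3 -c "
from plan import *
show();plan([(.484,.27,.165,-10.6),(.456,-.274,.165,-5),(.456,-.274,.0365,-5)])"
```

```text
7.95 [0.4937 0.2858 0.083 ] -10.339108508373782 F [-0.8386  0.0806 -0.1705] 0.7974291692598882 0.0 q6 0.5094796371077928
2 [[-0.029, -0.011, -0.137, 0.0015, 1.0], [-0.029, -0.011, -0.137, 0.0015, 1.0]]
13 [[-0.138, 0.019, 0.0, -0.005, 1.0], [-0.139, 0.018, 0.0, -0.005, 1.0], [-0.139, 0.017, 0.0, -0.005, 1.0], [-0.139, 0.015, 0.0, -0.005, 1.0], [-0.139, 0.014, 0.0, -0.005, 1.0], [-0.139, 0.013, 0.0, -0.005, 1.0], [-0.139, 0.012, 0.0, -0.005, 1.0], [-0.139, 0.011, 0.0, -0.005, 1.0], [-0.139, 0.01, 0.0, -0.005, 1.0], [-0.139, 0.009, 0.0, -0.005, 1.0], [-0.139, 0.008, 0.0, -0.005, 1.0], [-0.139, 0.007, 0.0, -0.005, 1.0], [-0.14, 0.006, 0.0, -0.005, 1.0]]
3 [[0.0, 0.0, 0.143, 0.0, 1.0], [0.0, 0.0, 0.143, 0.0, 1.0], [0.0, 0.0, 0.143, 0.0, 1.0]]
```

```bash
python3 -c "
from plan import *
plan([(.484,.27,.165,-10.6),(.456,-.273,.165,84),(.456,-.273,.0425,84)],g=0.5)"
```

```text
2 [[-0.029, -0.011, -0.137, 0.0015, 0.5], [-0.029, -0.011, -0.137, 0.0015, 0.5]]
13 [[-0.138, 0.019, 0.0, -0.0847, 0.5], [-0.139, 0.001, 0.0, -0.0847, 0.5], [-0.138, -0.017, 0.0, -0.0847, 0.5], [-0.135, -0.034, 0.0, -0.0847, 0.5], [-0.13, -0.051, 0.0, -0.0847, 0.5], [-0.122, -0.067, 0.0, -0.0847, 0.5], [-0.113, -0.082, 0.0, -0.0847, 0.5], [-0.101, -0.096, 0.0, -0.0847, 0.5], [-0.089, -0.108, 0.0, -0.0847, 0.5], [-0.074, -0.118, 0.0, -0.0847, 0.5], [-0.059, -0.126, 0.0, -0.0847, 0.5], [-0.042, -0.133, 0.0, -0.0847, 0.5], [-0.025, -0.137, 0.0, -0.0847, 0.5]]
3 [[0.0, 0.0, 0.136, 0.0, 0.5], [0.0, 0.0, 0.136, 0.0, 0.5], [0.0, 0.0, 0.136, 0.0, 0.5]]
```

>>> {"name": "jog_arm", "arguments": {
  "deltas": [
    [0,0,-0.137,0,0.8],
    [0,0,-0.137,0,0.8],
    [-0.058,-0.022,0,0,0.6],
    [-0.138,0.019,0.0,-0.0847,0.5],
    [-0.139,0.001,0.0,-0.0847,0.5],
    [-0.138,-0.017,0.0,-0.0847,0.5],
    [-0.135,-0.034,0.0,-0.0847,0.5],
    [-0.13,-0.051,0.0,-0.0847,0.5],
    [-0.122,-0.067,0.0,-0.0847,0.5],
    [-0.113,-0.082,0.0,-0.0847,0.5]
  ]
}}

```text
clock: 9.2
tool_pos: [0.4706, -0.0235, 0.1655]
tcp_rot: [[-0.654, 0.756, 0.0], [0.756, 0.654, 0.0], [-0.0, 0.0, -1.0]]
ft_force: [0.6, -0.7, 0.2]
width: 0.499
grip_force: 0.0
```

>>> {"name": "jog_arm", "arguments": {
  "deltas": [
    [-0.101,-0.096,0.0,-0.0847,0.5],
    [-0.089,-0.108,0.0,-0.0847,0.5],
    [-0.074,-0.118,0.0,-0.0847,0.5],
    [-0.059,-0.126,0.0,-0.0847,0.5],
    [-0.042,-0.133,0.0,-0.0847,0.5],
    [-0.025,-0.137,0.0,-0.0847,0.5],
    [0,0,0,0,0.5]
  ]
}}

```text
clock: 10.07
tool_pos: [0.4589, -0.2757, 0.1652]
tcp_rot: [[-0.995, 0.102, 0.0], [0.102, 0.995, -0.001], [-0.0, -0.001, -1.0]]
ft_force: [0.4, 0.5, 0.9]
width: 0.499
grip_force: 0.0
```

```bash
python3 -c "
from plan import *
show();plan([(.456,-.273,.165,84),(.456,-.273,.0425,84)],g=0.5)"
```

```text
10.075 [ 0.4589 -0.2757  0.1652] 84.12611759492528 F [0.41   0.4751 0.8581] 0.49891622049334833 0.0 q6 -2.2174392364206077
1 [[0.01, 0.008, 0.001, 0.0015, 0.5]]
3 [[0.0, 0.0, 0.136, 0.0, 0.5], [0.0, 0.0, 0.136, 0.0, 0.5], [0.0, 0.0, 0.136, 0.0, 0.5]]
```

>>> {"name": "jog_arm", "arguments": {
  "deltas": [
    [0.01,0.008,0,0,0.5],
    [0,0,0.136,0,0.5],
    [0,0,0.136,0,0.5],
    [0,0,0.11,0,0.5],
    [0,0,0.025,0,0.5],
    [0,0,0,0,0],
    [0,0,0,0,0],
    [0,0,0,0,0]
  ],
  "force": 20
}}

```text
clock: 11.08
tool_pos: [0.457, -0.2708, 0.0445]
tcp_rot: [[-0.995, 0.1, 0.002], [0.1, 0.995, -0.001], [-0.002, -0.001, -1.0]]
ft_force: [0.4, -1.0, -0.8]
width: 0.246
grip_force: 21.9
```

>>> {"name": "jog_arm", "arguments": {
  "deltas": [
    [0,0,0,0,0.5],
    [0,0,0,0,0.5]
  ]
}}

```text
clock: 11.32
tool_pos: [0.4565, -0.2705, 0.0436]
tcp_rot: [[-0.995, 0.1, 0.001], [0.1, 0.995, -0.0], [-0.001, -0.0, -1.0]]
ft_force: [0.4, 1.2, -0.1]
width: 0.497
grip_force: 0.0
```

>>> {"name": "jog_arm", "arguments": {
  "deltas": [
    [0,0,0,0.105,0.5],
    [0,0,0,0.105,0.5],
    [0,0,0,0.105,0.5],
    [0,0,0,0.105,0.5],
    [0,0,0,0.105,0.5],
    [0,0,0,0.105,0.5],
    [0,0,0,0.105,0.5],
    [0,0,0,0.105,0.5],
    [0,0,0,0.105,0.5],
    [0,0,0,0.105,0.5]
  ]
}}

```text
clock: 12.58
tool_pos: [0.4563, -0.2705, 0.0433]
tcp_rot: [[0.109, 0.994, 0.0], [0.994, -0.109, 0.0], [0.0, 0.0, -1.0]]
ft_force: [0.5, 0.1, 0.1]
width: 0.498
grip_force: 0.0
```

>>> {"name": "jog_arm", "arguments": {
  "deltas": [
    [0,0,0,0,0],
    [0,0,0,0,0],
    [0,0,0,0,0],
    [0,0,0,0,0]
  ],
  "force": 40
}}

```text
clock: 13.08
tool_pos: [0.4564, -0.2705, 0.0434]
tcp_rot: [[0.103, 0.995, 0.0], [0.995, -0.103, -0.0], [-0.0, 0.0, -1.0]]
ft_force: [-0.5, -0.3, 3.3]
width: 0.244
grip_force: 39.1
```

```bash
python3 -c "
from plan import *
show();s=snapshot('top');q=snapshot('scene')
a=cv2.resize(s['img'][175:275,350:480,::-1],None,fx=3,fy=3);b=cv2.resize(q['img'][240:340,270:400,::-1],None,fx=3,fy=3);cv2.imwrite('pics/e.png',cv2.hconcat([a,b]))"
```

```text
13.075 [ 0.4564 -0.2705  0.0434] -5.912438115215262 F [-0.4928 -0.3458  3.2614] 0.24406241470961118 39.089012145996094 q6 -0.6421020186421056
```

View pics/e.png

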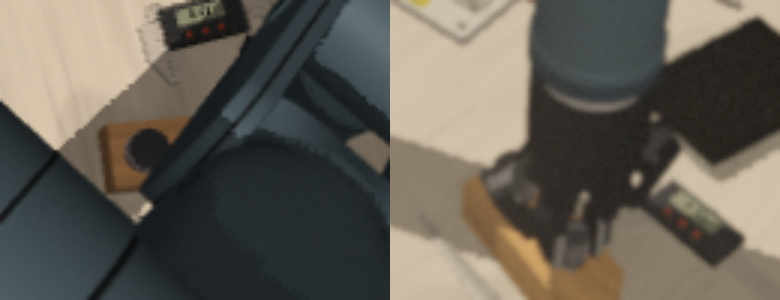

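Slim pin gripped (about 21 mm), with the thick one (top crop 150,150) still in the stand. I'll lift it and carry it over the fork.

```bash
python3 -c "
from plan import *
plan([(.4564,-.2705,.19,-5.9),(.5099,.3625,.19,-10.6)],g=0,step=.05)"
```

```text
3 [[-0.0, 0.0, -0.163, -0.0001, 0], [-0.0, 0.0, -0.163, -0.0001, 0], [-0.0, 0.0, -0.163, -0.0001, 0]]
13 [[0.163, -0.003, 0.0, 0.0042, 0], [0.163, -0.004, 0.0, 0.0042, 0], [0.163, -0.005, 0.0, 0.0042, 0], [0.163, -0.006, 0.0, 0.0042, 0], [0.163, -0.007, 0.0, 0.0042, 0], [0.163, -0.008, 0.0, 0.0042, 0], [0.163, -0.009, 0.0, 0.0042, 0], [0.163, -0.01, 0.0, 0.0042, 0], [0.162, -0.011, 0.0, 0.0042, 0], [0.162, -0.012, 0.0, 0.0042, 0], [0.162, -0.013, 0.0, 0.0042, 0], [0.162, -0.014, 0.0, 0.0042, 0], [0.162, -0.015, 0.0, 0.0042, 0]]
```

>>> {"name": "jog_arm", "arguments": {
  "deltas": [
    [0,0,-0.1,0,0],
    [0,0,-0.15,0,0],
    [0,0,-0.15,0,0],
    [0,0,-0.089,0,0],
    [0.163,-0.003,0,0.0042,0],
    [0.163,-0.004,0,0.0042,0],
    [0.163,-0.005,0,0.0042,0],
    [0.163,-0.006,0,0.0042,0],
    [0.163,-0.007,0,0.0042,0],
    [0.163,-0.008,0,0.0042,0]
  ]
}}

```text
clock: 14.42
tool_pos: [0.4814, 0.0238, 0.1897]
tcp_rot: [[0.141, 0.99, -0.0], [0.99, -0.141, 0.0], [0.0, -0.0, -1.0]]
ft_force: [0.8, 0.2, -0.9]
width: 0.242
grip_force: 39.3
```

>>> {"name": "jog_arm", "arguments": {
  "deltas": [
    [0.163,-0.009,0,0.0042,0],
    [0.163,-0.01,0,0.0042,0],
    [0.162,-0.011,0,0.0042,0],
    [0.162,-0.012,0,0.0042,0],
    [0.162,-0.013,0,0.0042,0],
    [0.162,-0.014,0,0.0042,0],
    [0.162,-0.015,0,0.0042,0],
    [0,0,0,0,0],
    [0,0,0,0,0]
  ]
}}

```text
clock: 15.55
tool_pos: [0.5108, 0.3622, 0.1891]
tcp_rot: [[0.184, 0.983, -0.001], [0.983, -0.184, -0.001], [-0.001, -0.001, -1.0]]
ft_force: [-0.4, -0.9, 0.2]
width: 0.242
grip_force: 39.3
```

```bash
python3 -c "
from plan import *
show();plan([(.5099,.3625,.115,-10.6)],g=0)"
```

```text
15.55 [0.5108 0.3622 0.1891] -10.597343997300413 F [-0.3744 -0.9013  0.1753] 0.24181055505455423 39.28816258907318 q6 0.6243639125694613
2 [[0.0, -0.001, 0.124, 0.0, 0], [0.0, -0.001, 0.124, 0.0, 0]]
```

>>> {"name": "jog_arm", "arguments": {
  "deltas": [
    [0,-0.001,0.124,0,0],
    [0,-0.001,0.124,0,0],
    [0,0,0,0,0],
    [0,0,0,0,0]
  ]
}}

```text
clock: 16.05
tool_pos: [0.5116, 0.3622, 0.1169]
tcp_rot: [[0.186, 0.983, 0.002], [0.983, -0.186, 0.001], [0.001, 0.001, -1.0]]
ft_force: [0.9, 0.3, 0.7]
width: 0.24
grip_force: 39.3
```

```bash
python3 -c "
from plan import *
show()
s=snapshot('top');q=snapshot('scene')
a=cv2.resize(s['img'][165:235,110:220,::-1],None,fx=4,fy=4);b=cv2.resize(q['img'][125:195,190:280,::-1],None,fx=4,fy=4);cv2.imwrite('pics/f.png',cv2.hconcat([a,b]))"
```

```text
16.05 [0.5116 0.3622 0.1169] -10.712869354407987 F [0.934  0.3422 0.6652] 0.23989825220939745 39.30140197277069 q6 0.625408927398383
```

View pics/f.png

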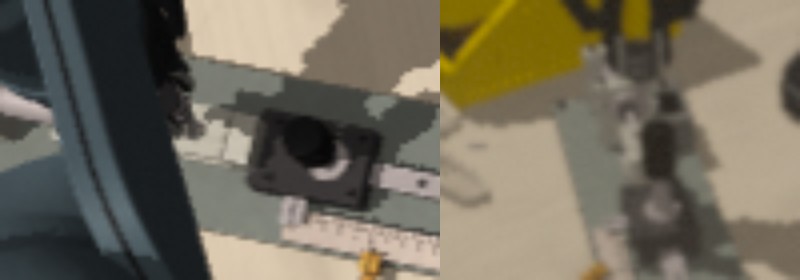

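The hole is hidden by the arm and the carriage sits at home, knob at crop (308,142). I'll rely on kinematics, correcting x by -1.7 mm and lowering gently.

>>> {"name": "jog_arm", "arguments": {
  "deltas": [
    [0.001,-0.0055,0.03,0,0],
    [0,0,0.01,0,0],
    [0,0,0,0,0]
  ]
}}

```text
clock: 16.52
tool_pos: [0.5087, 0.3632, 0.1031]
tcp_rot: [[0.185, 0.983, -0.001], [0.983, -0.185, -0.0], [-0.001, -0.001, -1.0]]
ft_force: [-0.3, 0.1, 0.0]
width: 0.244
grip_force: 39.3
```

>>> {"name": "jog_arm", "arguments": {
  "deltas": [
    [0,0,0.01,0,0],
    [0,0,0.01,0,0],
    [0,0,0,0,0]
  ]
}}

```text
clock: 16.9
tool_pos: [0.5089, 0.3632, 0.0971]
tcp_rot: [[0.185, 0.983, -0.001], [0.983, -0.185, -0.0], [-0.0, -0.001, -1.0]]
ft_force: [0.1, -0.5, -0.2]
width: 0.241
grip_force: 39.3
```

>>> {"name": "jog_arm", "arguments": {
  "deltas": [
    [-0.001,0.002,0.01,0,0],
    [0,0,0.01,0,0],
    [0,0,0.01,0,0],
    [0,0,0,0,0]
  ]
}}

```text
clock: 17.4
tool_pos: [0.5094, 0.3628, 0.0881]
tcp_rot: [[0.185, 0.983, -0.001], [0.983, -0.185, -0.0], [-0.0, -0.001, -1.0]]
ft_force: [0.5, 0.4, -1.0]
width: 0.241
grip_force: 39.3
```

>>> {"name": "jog_arm", "arguments": {
  "deltas": [
    [0,0,0.012,0,0],
    [0,0,0.012,0,0],
    [0,0,0.012,0,0],
    [0,0,0,0,0]
  ]
}}

```text
clock: 17.9
tool_pos: [0.5093, 0.3628, 0.0772]
tcp_rot: [[0.185, 0.983, -0.001], [0.983, -0.185, -0.0], [-0.001, -0.001, -1.0]]
ft_force: [0.4, -0.3, -0.7]
width: 0.242
grip_force: 39.3
```

>>> {"name": "jog_arm", "arguments": {
  "deltas": [
    [0,0,0.012,0,0],
    [0,0,0.01,0,0],
    [0,0,0.005,0,0],
    [0,0,0,0,0]
  ]
}}

```text
clock: 18.4
tool_pos: [0.5095, 0.3629, 0.0694]
tcp_rot: [[0.185, 0.983, -0.0], [0.983, -0.185, -0.0], [-0.0, -0.0, -1.0]]
ft_force: [-0.3, -0.1, -0.0]
width: 0.245
grip_force: 39.3
```

>>> {"name": "jog_arm", "arguments": {
  "deltas": [
    [0,0,0.004,0,0],
    [0,0,0,0,0]
  ]
}}

```text
clock: 18.65
tool_pos: [0.5097, 0.3629, 0.0685]
tcp_rot: [[0.185, 0.983, 0.0], [0.983, -0.185, 0.0], [0.0, 0.0, -1.0]]
ft_force: [1.1, -0.1, -0.2]
width: 0.239
grip_force: 39.4
```

Just about seated. I'll release, and it should drop the last fraction.

>>> {"name": "jog_arm", "arguments": {
  "deltas": [
    [0,0,0.002,0,0],
    [0,0,0,0,0.5],
    [0,0,0,0,0.5],
    [0,0,-0.1,0,0.5],
    [0,0,-0.15,0,0.7],
    [0,0,-0.1,0,0.7]
  ]
}}

```text
clock: 19.4
tool_pos: [0.5102, 0.3632, 0.1748]
tcp_rot: [[0.185, 0.983, 0.002], [0.983, -0.185, 0.001], [0.001, 0.002, -1.0]]
ft_force: [-0.1, 0.3, -0.1]
width: 0.698
grip_force: 0.0
```

```bash
python3 -c "
from plan import *
show();plan([(.4956,.2858,.17,-10.6),(.4956,.2858,.083,-10.6)],g=0.8)"
```

```text
19.4 [0.5102 0.3632 0.1748] -10.65246343752717 F [-0.0697  0.293  -0.0579] 0.6981798275150416 0.0 q6 0.6266973638189787
2 [[-0.131, -0.0, 0.008, -0.0003, 0.8], [-0.131, -0.0, 0.008, -0.0003, 0.8]]
2 [[0.0, 0.0, 0.145, -0.0, 0.8], [0.0, 0.0, 0.145, -0.0, 0.8]]
```

>>> {"name": "jog_arm", "arguments": {
  "deltas": [
    [-0.131,0,0.008,0,0.8],
    [-0.131,0,0.008,0,0.8],
    [0,0,0,0,0.8],
    [0,0,0.13,0,0.8],
    [0,0,0.13,0,0.8],
    [0,0,0.03,0,0.8],
    [0,0,0,0,0.8]
  ]
}}

```text
clock: 20.27
tool_pos: [0.4953, 0.2862, 0.081]
tcp_rot: [[0.185, 0.983, -0.0], [0.983, -0.185, 0.0], [-0.0, -0.0, -1.0]]
ft_force: [0.6, 0.6, 1.0]
width: 0.802
grip_force: 0.0
```

```bash
python3 -c "
from plan import *
show()
s=snapshot('top');q=snapshot('scene')
a=cv2.resize(s['img'][165:240,120:240,::-1],None,fx=3,fy=3);b=cv2.resize(q['img'][125:200,190:290,::-1],None,fx=4,fy=4)
a=cv2.resize(a,(400,300));cv2.imwrite('pics/g.png',cv2.hconcat([a,b]))"
```

```text
20.275 [0.4953 0.2862 0.081 ] -10.63523978103736 F [0.5723 0.6012 1.0061] 0.8019302824959001 0.0 q6 0.5144210956503421
```

View pics/g.png

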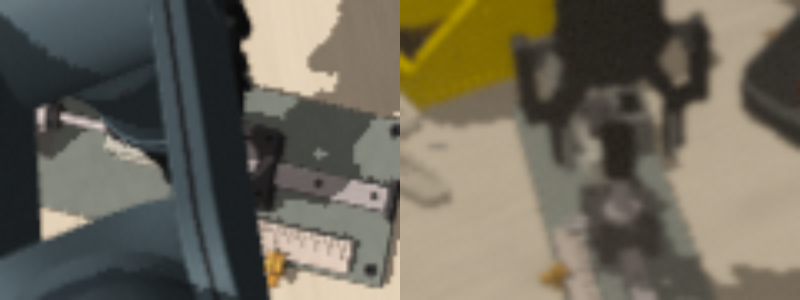

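>>> {"name": "jog_arm", "arguments": {
  "deltas": [
    [-0.001,0.001,0.002,0,0.8],
    [0,0,0,0,0],
    [0,0,0,0,0],
    [0,0,0,0,0],
    [0,0,0,0,0]
  ],
  "force": 60
}}

```text
clock: 21.0
tool_pos: [0.4954, 0.2853, 0.0809]
tcp_rot: [[0.185, 0.983, 0.0], [0.983, -0.185, 0.0], [0.0, 0.0, -1.0]]
ft_force: [-1.5, -0.8, 5.6]
width: 0.281
grip_force: 58.6
```

Run:
```python
import pickle,cv2,numpy as np
S=pickle.load(open("s0.pkl","rb"));t=S["top"]["img"][:,:,::-1]
f=cv2.imread("pics/f.png")[:, :440]; f=cv2.resize(f,(110,70),interpolation=cv2.INTER_AREA)
a=cv2.resize(t[210:240,177:233],None,fx=12,fy=12,interpolation=cv2.INTER_CUBIC)   # 672x360
b=cv2.resize(f[47:66,60:110],None,fx=12,fy=12,interpolation=cv2.INTER_CUBIC)  # orig cols170-220, rows 212-231
b=cv2.copyMakeBorder(b,0,0,0,72,cv2.BORDER_CONSTANT)
v=cv2.vconcat([a,b]);
for i in range(0,56):
    if i%5==0: cv2.line(v,(i*12,0),(i*12,6),(0,0,255),1)
print(v.shape);cv2.imwrite("pics/i.png",v)
```

```text
(588, 672, 3)
```

View pics/i.png

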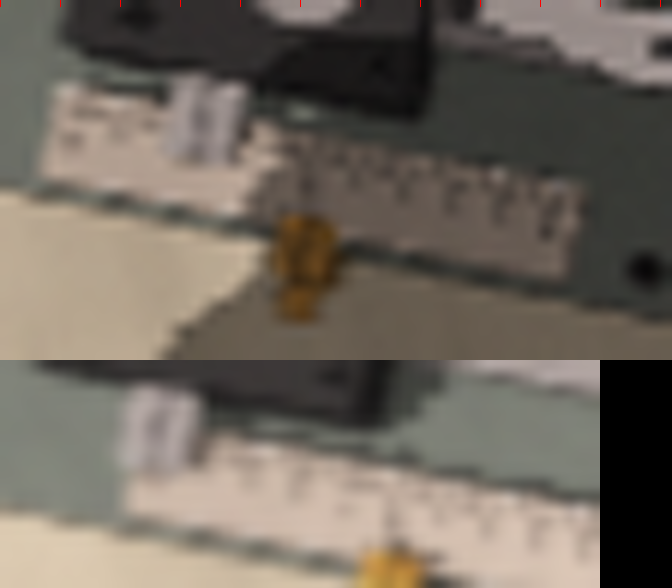

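Run:
```python
from fit import *
p=pickle.load(open("p.pkl","rb"))
cc,n=np.cos(p[2]),np.sin(p[2])
inb=lambda w:np.array([cc*(w[0]-p[0])+n*(w[1]-p[1]),-n*(w[0]-p[0])+cc*(w[1]-p[1]),w[2]])
Q=lambda x,y:(x/12+177-.46,y/12+210-.46)
F=lambda x,y:(x/12+170-.46,y/12+212-.46)
print("ptr s0",inb(at_z(t,Q(203,160),.029)),"top end",inb(at_z(t,Q(212,88),.029)),"home",inb(at_z(t,F(158,105),.029)))
for z in(.012,.016,.02,.024,.029,.034): print("rider",z,inb(at_z(t,Q(307,250),z)))
print("needle",inb(at_z(t,Q(307,180),.014)),inb(at_z(t,Q(307,180),.029)))
# scene px bias from plate corners
b=np.mean([x-proj(s,W(p,P,m))[0] for P,x,m in D],0);print("bias",b)
for px in [B(315,376)]:
    w,e=tri(t,Q(307,250),s,px-b);print("rider tri",inb(w),e)
# rider edges and scale extremes in top
print("scale ends z.014",[inb(at_z(t,Q(*q),.014)) for q in[(57,85),(40,180),(585,185),(568,275)]])
im=s["img"][175:215,215:245].astype(int)
m=(im[:,:,0]-im[:,:,2]>60)&(im[:,:,0]>90);ys,xs=np.nonzero(m);print("scene brass px",xs.mean()+215,ys.mean()+175,xs.min()+215,xs.max()+215,ys.min()+175,ys.max()+175)
im=t["img"][222:240,195:212].astype(int)
m=(im[:,:,0]-im[:,:,2]>60);ys,xs=np.nonzero(m)
for r in range(18): print(r+222,"".join("#" if v else "." for v in m[r]),im[r,:,0][4:12])
```

```text
ptr s0 [-0.0411 -0.0865  0.029 ] top end [-0.0264 -0.085   0.029 ] home [-0.04   -0.0593  0.029 ]
rider 0.012 [-0.0531 -0.1078  0.012 ]
rider 0.016 [-0.0535 -0.1087  0.016 ]
rider 0.02 [-0.0539 -0.1095  0.02  ]
rider 0.024 [-0.0543 -0.1103  0.024 ]
rider 0.029 [-0.0548 -0.1113  0.029 ]
rider 0.034 [-0.0552 -0.1124  0.034 ]
needle [-0.0393 -0.105   0.014 ] [-0.0409 -0.1082  0.029 ]
bias [0.4952 1.3639]
rider tri [-0.0563 -0.1108  0.0265] 0.003529511868422246
scale ends z.014 [array([-0.0302, -0.0499,  0.014 ]), array([-0.05 , -0.051,  0.014]), array([-0.0293, -0.1611,  0.014 ]), array([-0.0479, -0.1617,  0.014 ])]
scene brass px 228.1 194.0 226 230 193 195
222 ................. [137  99  75  91  83  90  81  92]
223 ................. [176 132  99  81  89  83  74  92]
224 ................. [110  98  98  82  90  99 100  83]
225 ................. [97 99 97 70 85 99 99 85]
226 ................. [ 97  98  98  82  89  98 100 101]
227 ................. [ 98  81  91  82  88  98 100 101]
228 ......#.......... [ 82  93 109  76  72  92 100 100]
229 ......#.##....... [ 59  80  90  76  85  87 107 104]
230 ................. [110  89  77  70  86  81  62  47]
231 .....#..#........ [98 96 67 80 95 68 48 54]
232 .....#..#........ [100 102  71  81  96  64  74  96]
233 ................. [101  88  63  65  72  61  81  97]
234 ......##......... [ 86  83  94  92  83  89  99 101]
235 ......##......... [ 98  92  97  90  90 100 104 101]
236 ................. [100  89  87  86  89 101 103 101]
237 ................. [104 104 103 104 105 105 105 103]
238 ................. [104 104 102 102 106 106 105 102]
239 ................. [104 104 103 103 106 107 105 104]
```

>>> {"name": "jog_arm", "arguments": {
  "deltas": [
    [0.006,0,0,0,0],
    [0,0,0,0,0]
  ]
}}

```text
clock: 21.25
tool_pos: [0.4954, 0.2853, 0.0809]
tcp_rot: [[0.184, 0.983, -0.001], [0.983, -0.184, -0.003], [-0.003, -0.0, -1.0]]
ft_force: [-4.2, -7.4, 8.3]
width: 0.281
grip_force: 58.9
```

>>> {"name": "jog_arm", "arguments": {
  "deltas": [
    [0.006,0,0,0,0],
    [0,0,0,0,0],
    [0,0,0,0,0]
  ]
}}

```text
clock: 21.62
tool_pos: [0.4954, 0.2854, 0.0809]
tcp_rot: [[0.184, 0.983, -0.002], [0.983, -0.184, -0.006], [-0.006, -0.001, -1.0]]
ft_force: [-4.3, -14.5, 11.4]
width: 0.279
grip_force: 59.2
```

>>> {"name": "jog_arm", "arguments": {
  "deltas": [
    [-0.02,0,0,0,0],
    [-0.02,0,0,0,0],
    [-0.02,0,0,0,0],
    [-0.02,0,0,0,0],
    [-0.02,0,0,0,0],
    [-0.02,0,0,0,0],
    [-0.015,0,0,0,0],
    [-0.01,0,0,0,0],
    [-0.005,0,0,0,0],
    [0,0,0,0,0]
  ]
}}

```text
clock: 22.88
tool_pos: [0.4881, 0.2466, 0.0809]
tcp_rot: [[0.185, 0.983, 0.002], [0.983, -0.185, 0.003], [0.004, 0.001, -1.0]]
ft_force: [-0.4, 8.5, 3.5]
width: 0.275
grip_force: 58.5
```

Run:
```python
from plan import *
show();s=read_state();d=np.array(s["tool_pos"])[:2]-[.4954,.2853];print("c",-d@[.184,.983],"lat",d@[.983,-.184])
a=snapshot("top");b=snapshot("scene")
import pickle;pickle.dump((a,b),open("draw1.pkl","wb"))
v=cv2.resize(b["img"][160:210,205:255,::-1],None,fx=12,fy=12,interpolation=cv2.INTER_CUBIC)[:590]
u=cv2.resize(a["img"][200:240,180:220,::-1],(200,200),interpolation=cv2.INTER_CUBIC)
u=cv2.copyMakeBorder(u,0,390,0,0,cv2.BORDER_CONSTANT);cv2.imwrite("pics/j.png",cv2.hconcat([v,u]))
```

```text
22.875 [0.4881 0.2466 0.0809] -10.666872098077492 F [-0.4231  8.5254  3.4755] 0.2753468909939634 58.546594977378845 q6 0.4462192075646065
c 0.039392240797591245 lat -2.931806490679041e-05
```

View pics/j.png

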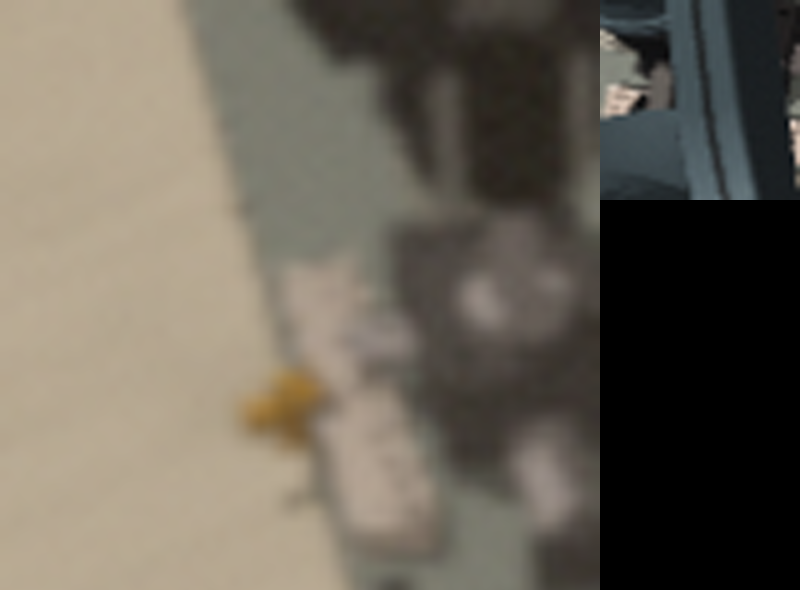

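Coupled: the 8.5 N pull matches the spring. In this view the pointer plate is at (375,338) and the rider top at about (303,387), so the pointer is still on the home side. Next I'll work out the remaining distance from this camera, independently.

Run:
```python
from fit import *
p=pickle.load(open("p.pkl","rb"));cc,n=np.cos(p[2]),np.sin(p[2])
inb=lambda w:np.array([cc*(w[0]-p[0])+n*(w[1]-p[1]),-n*(w[0]-p[0])+cc*(w[1]-p[1]),w[2]])
b=np.array([.495,1.364]);G=lambda x,y:np.array([x/12+205-.46,y/12+160-.46])-b
# expected pointer at c=.0394: pointer home (-.040,-.0593,.029)
def topx(P): # bench->G px
    w=W([*p[:3],0],P,0);q=proj(s,w)[0]+b;return (q-[205,160]+.46)*12
print("pred ptr tip",topx((-.040,-.0593-.0394,.029)),"inner",topx((-.026,-.0593-.0394,.029)))
for z in(.022,.0265,.03): print("pred rider top ctr",topx((-.0545,-.1106,z)))
for q in[(370,338),(375,338),(380,345)]: print("ptr",inb(at_z(s,G(*q),.029)))
for z in(.022,.0265,.03): print("rider",inb(at_z(s,G(303,385),z)))
# where would rider top/edges fall, home position of pointer
for y in(-.1046,-.1106,-.1166): print(y,topx((-.0480,y,.0265)),topx((-.060,y,.0265)))
```

```text
pred ptr tip [350.415  360.2203] inner [407.2594 351.5961]
pred rider top ctr [301.5032 420.6897]
pred rider top ctr [300.1214 405.6494]
pred rider top ctr [299.0429 393.9044]
ptr [-0.0338 -0.0908  0.029 ]
ptr [-0.0326 -0.0911  0.029 ]
ptr [-0.0319 -0.0943  0.029 ]
rider [-0.0517 -0.0962  0.022 ]
rider [-0.0524 -0.1024  0.0265]
rider [-0.053  -0.1072  0.03  ]
-0.1046 [322.6375 387.3718] [273.5062 394.8752]
-0.1106 [326.8074 401.5597] [277.5015 409.1168]
-0.1166 [331.009  415.8531] [281.5272 423.4645]
```

Run:
```python
from fit import *
p=pickle.load(open("p.pkl","rb"))
f=cv2.resize(cv2.imread("pics/f.png")[:,:440],(110,70),interpolation=cv2.INTER_AREA)[:,:,::-1]
full=np.zeros_like(t["img"]);full[165:235,110:220]=f
def prof(img,xs,z,ys):
    o=0
    for x in xs:
        q=np.float32([proj(t,W([*p[:3],0],(x,y,z),0))[0] for y in ys])
        o=o+cv2.remap(img.astype(np.float32),q[:,0].reshape(1,-1),q[:,1].reshape(1,-1),cv2.INTER_LINEAR)[0]
    return o/len(xs)
def pr(n,img,xs,z,a,b):
    ys=np.arange(a,b,-.001);v=prof(img,xs,z,ys)
    print(n);print(" ".join(f"{-y*1000:.0f}:{r:.0f}/{r-bl:.0f}" for y,(r,g,bl) in zip(ys,v)))
pr("ptr s0",t["img"],[-.030,-.032,-.034,-.036,-.038],.029,-.074,-.098)
pr("ptr home",full,[-.030,-.032,-.034,-.036,-.038],.029,-.047,-.072)
pr("rider s0 near",t["img"],[-.049,-.051],.0265,-.100,-.122)
pr("rider s0 far",t["img"],[-.055,-.057],.0265,-.100,-.122)
pr("rider home",full,[-.049,-.051,-.053],.0265,-.100,-.122)
```

```text
ptr s0
74:130/24 75:129/22 76:134/21 77:144/21 78:152/19 79:156/18 80:158/16 81:156/15 82:146/14 83:134/13 84:128/12 85:130/13 86:135/13 87:143/14 88:149/14 89:148/14 90:137/14 91:122/13 92:106/14 93:99/15 94:101/18 95:116/22 96:130/24 97:134/25 98:133/25
ptr home
47:131/8 48:134/8 49:142/10 50:151/11 51:161/13 52:169/14 53:174/15 54:173/15 55:165/15 56:158/15 57:153/14 58:153/14 59:158/14 60:165/15 61:170/16 62:166/16 63:157/16 64:143/16 65:129/16 66:118/17 67:113/18 68:117/20 69:128/22 70:139/24 71:149/26
rider s0 near
100:84/16 101:84/16 102:83/18 103:84/26 104:86/36 105:91/48 106:96/58 107:99/66 108:91/62 109:80/56 110:76/52 111:78/52 112:80/54 113:84/54 114:87/54 115:90/49 116:94/38 117:96/28 118:92/23 119:87/18 120:83/15 121:81/15
rider s0 far
100:158/33 101:146/32 102:130/33 103:112/35 104:101/42 105:96/51 106:92/58 107:84/55 108:75/51 109:72/49 110:75/51 111:79/55 112:86/60 113:92/65 114:88/62 115:77/54 116:65/45 117:62/37 118:62/29 119:68/25 120:76/23 121:83/22
rider home
100:160/26 101:162/31 102:167/37 103:172/52 104:181/72 105:189/91 106:192/102 107:192/112 108:184/113 109:174/109 110:169/107 111:170/108 112:172/110 113:173/108 114:167/102 115:159/91 116:143/71 117:128/52 118:122/39 119:120/30 120:120/23 121:126/23
```

>>> {"name": "jog_arm", "arguments": {
  "deltas": [
    [-0.015,0,0,0,0],
    [-0.01,0,0,0,0],
    [-0.006,0,0,0,0],
    [-0.004,0,0,0,0],
    [0,0,0,0,0],
    [0,0,0,0,0]
  ]
}}

```text
clock: 23.72
tool_pos: [0.4862, 0.2365, 0.0809]
tcp_rot: [[0.185, 0.983, 0.002], [0.983, -0.185, 0.004], [0.004, 0.001, -1.0]]
ft_force: [-0.1, 8.5, 2.3]
width: 0.277
grip_force: 58.7
```

Run:
```python
from plan import *
from fit import W,p if False else W
import pickle
p=pickle.load(open("p.pkl","rb"))
show();st=read_state();d=np.array(st["tool_pos"])[:2]-[.4954,.2853];print("c",-d@[.184,.983])
sc=[snapshot("scene") for _ in range(6)];im2=np.mean([x["img"].astype(float) for x in sc],0);s=sc[0]
pickle.dump((s,im2),open("draw2.pkl","wb"))
im1=pickle.load(open("draw1.pkl","rb"))[1]["img"].astype(float);im0=pickle.load(open("s0.pkl","rb"))["scene"]["img"].astype(float)
b=np.array([.5,0])
def prof(img,xs,z,ys):
    o=0
    for x in xs:
        q=np.float32([proj(s,W([*p[:3],0],(x,y,z),0))[0]+b for y in ys])
        o=o+cv2.remap(img.astype(np.float32),q[:,0].reshape(1,-1),q[:,1].reshape(1,-1),cv2.INTER_LINEAR)[0]
    return o/len(xs)
def pr(n,img,xs,z,a,e,st=-.0015):
    ys=np.arange(a,e,st);v=prof(img,xs,z,ys)
    print(n," ".join(f"{-y*1000:.0f}:{r:.0f}/{r-bl:.0f}" for y,(r,g,bl) in zip(ys,v)))
X=[-.029,-.032,-.035]
pr("p0",im0,X,.029,-.070,-.105);pr("p1",im1,X,.029,-.083,-.118);pr("p2",im2,X,.029,-.093,-.13)
pr("r2",im2,[-.050,-.053,-.056],.0265,-.093,-.125);pr("r1",im1,[-.050,-.053,-.056],.0265,-.093,-.125)
```

```text
File "<stdin>", line 2
    from fit import W,p if False else W
                        ^^
SyntaxError: invalid syntax
```

Run:
```python
from plan import *
from fit import W
import pickle
p=pickle.load(open("p.pkl","rb"))
show();st=read_state();d=np.array(st["tool_pos"])[:2]-[.4954,.2853];print("c",-d@[.184,.983])
sc=[snapshot("scene") for _ in range(6)];im2=np.mean([x["img"].astype(float) for x in sc],0);s=sc[0]
pickle.dump((s,im2),open("draw2.pkl","wb"))
im1=pickle.load(open("draw1.pkl","rb"))[1]["img"].astype(float);im0=pickle.load(open("s0.pkl","rb"))["scene"]["img"].astype(float)
b=np.array([.5,0])
def prof(img,xs,z,ys):
    o=0
    for x in xs:
        q=np.float32([proj(s,W([*p[:3],0],(x,y,z),0))[0]+b for y in ys])
        o=o+cv2.remap(img.astype(np.float32),q[:,0].reshape(1,-1),q[:,1].reshape(1,-1),cv2.INTER_LINEAR)[0]
    return o/len(xs)
def pr(n,img,xs,z,a,e,st=-.0015):
    ys=np.arange(a,e,st);v=prof(img,xs,z,ys)
    print(n," ".join(f"{-y*1000:.0f}:{r:.0f}/{r-bl:.0f}" for y,(r,g,bl) in zip(ys,v)))
X=[-.029,-.032,-.035]
pr("p0",im0,X,.029,-.070,-.105);pr("p1",im1,X,.029,-.083,-.118);pr("p2",im2,X,.029,-.093,-.13)
pr("r2",im2,[-.050,-.053,-.056],.0265,-.093,-.125);pr("r1",im1,[-.050,-.053,-.056],.0265,-.093,-.125)
u=cv2.resize(im2[165:205,205:255,::-1].astype(np.uint8),None,fx=14,fy=14,interpolation=cv2.INTER_CUBIC);cv2.imwrite("pics/k.png",u)
```

```text
23.725 [0.4862 0.2365 0.0809] -10.6641161660182 F [-0.0806  8.4948  2.2685] 0.2770822397793394 58.734705448150635 q6 0.4283211522800922
c 0.04961819146733967
p0 70:126/19 72:127/19 73:128/19 75:130/19 76:133/19 78:137/19 79:140/19 81:140/18 82:140/18 84:139/18 85:139/18 87:139/17 88:138/17 90:137/17 91:131/17 93:124/17 94:117/16 96:112/16 97:107/17 99:104/17 100:101/17 102:102/17 103:103/17 105:103/17
p1 83:130/21 84:128/21 86:128/20 88:129/19 89:130/18 91:132/18 92:133/17 94:134/17 95:136/17 97:137/17 98:139/17 100:140/18 101:139/18 103:134/18 104:130/18 106:125/17 107:118/17 109:111/17 110:105/16 112:105/16 113:106/16 115:106/16 116:108/17 118:109/18
p2 93:129/22 94:130/22 96:130/21 98:132/21 99:134/20 100:135/19 102:136/19 104:137/18 105:137/17 107:138/17 108:139/17 110:140/17 111:138/17 113:133/17 114:127/17 116:121/17 117:113/17 119:105/16 120:98/16 122:98/17 123:100/17 125:102/18 126:105/18 128:110/19 129:114/20
r2 93:152/27 94:153/28 96:153/30 98:154/33 99:155/38 100:155/42 102:155/50 104:155/58 105:154/65 107:153/71 108:151/75 110:150/79 111:149/82 113:144/78 114:138/73 116:133/67 117:128/60 119:126/54 120:125/47 122:125/42 123:128/40 125:132/37
r1 93:152/27 94:152/28 96:153/30 98:153/33 99:153/37 100:153/42 102:153/49 104:154/57 105:154/65 107:152/70 108:151/74 110:150/79 111:149/82 113:144/78 114:139/72 116:133/66 117:128/60 119:126/54 120:124/48 122:124/43 123:127/40 125:132/37
```

View pics/k.png

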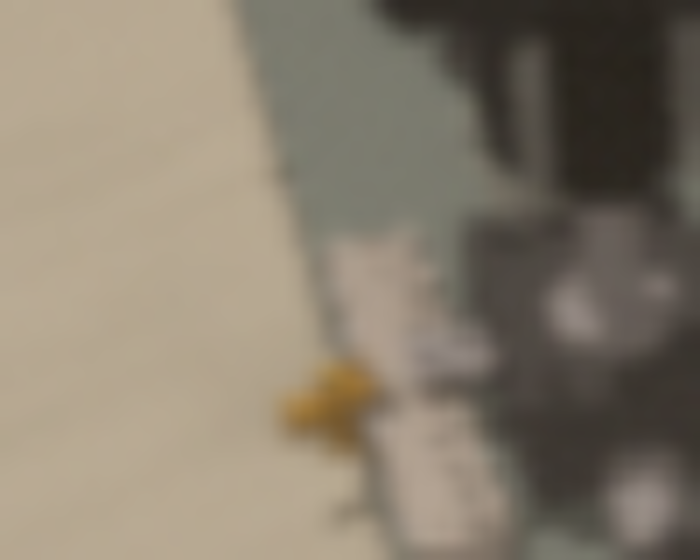

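In the averaged view the pointer (455,350) is still short of the rider (347,380). Both cameras together put the mark at c ≈ 0.0525, and it stands at 0.0496, so I'll creep the last 2.8 mm.

>>> {"name": "jog_arm", "arguments": {
  "deltas": [
    [-0.004,0,0,0,0],
    [-0.003,0,0,0,0],
    [-0.002,0,0,0,0],
    [0,0,0,0,0],
    [0,0,0,0,0],
    [0,0,0,0,0],
    [0,0,0,0,0]
  ]
}}

```text
clock: 24.9
tool_pos: [0.4858, 0.234, 0.0809]
tcp_rot: [[0.185, 0.983, 0.002], [0.983, -0.185, 0.004], [0.004, 0.001, -1.0]]
ft_force: [-0.5, 10.7, 3.8]
width: 0.273
grip_force: 58.7
```

Run:
```python
from plan import *
show();st=read_state();d=np.array(st["tool_pos"])[:2]-[.4954,.2853];print("c",-d@[.184,.983])
```

```text
24.9 [0.4858 0.234  0.0809] -10.667201030758129 F [-0.4733 10.6914  3.7966] 0.2732434553870108 58.73360753059387 q6 0.42366746233153374
c 0.05216504181001631
```

```bash
python3 -c "
from bench import *
print(close_job())"
```

```text
the job is handed in; nothing more can be done
None
```

I handed the job in at about 25 s with the gripper still holding the carriage grip about 52.2 mm out. My estimate of the rider line is 52.5 mm, good to roughly 1 mm. The arm hid the seated pin and the top view of the pointer. I judged the pin fully down from the tool height, and the coupling from the spring pull of about 10 N.

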